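# Set out the panel parts on their cradles

### The arm

A 6-joint arm with a two-finger parallel gripper is mounted at the origin on a cart in front of the work surface, level with it; the furniture and walls round the work are solid. World frame = base frame: x ahead of the robot, y to its left, z up, the work surface at z = 0. Lengths are in m, angles in rad, forces in N, time in s.
With the tool pointing down it reaches from about 0.35 to 0.975 m from the base axis. Payload 4.9 kg.
Tool frame: the origin (TCP) lies midway between the tips of the shut fingers; the grasp point (between the pads) lies 19 mm behind it; z points along the fingers, y is the line along which they close (so a half turn about z gives the same grasp; the last joint's range is limited). The gripper opens to 85 mm and grips with 20 to 120 N. Pads are 22 mm wide; open, the fingers measure 114 mm over their backs; the gripper's body (76 mm by 85 mm) begins 54 mm behind the grasp point. The pads swing forward as they close: fully open they stand 13 mm farther back than shut.
Start: joints at [1.214, 0.053, 1.613, -0, 1.476, -0.119], TCP at [0.147, 0.607, 0.231] pointing down, gripper open.
Joint ranges: [-3.01, 3.01], [-1.01, 2.22], [0.06, 2.58], [-1.02, 4.17], [0.09, 2.62], [-3.14, 3.14]. Speed limits (rad/s): [2.57, 2.57, 3.14, 3.14, 3.14, 3.14].

### API

Orientations are given as a rotation vector (axis times angle).
In Python, from station import ctrl gives the robot as it stands. The module is installed in compiled form; this text tells all that it offers.
- The arm moves only by the shell command python3 -m handwheel 'ROWS' [OPENING] [FORCE]. ROWS is JSON, a list of rows, each a list of 2 entries, a list of its own where there are three numbers: the shift along the tool's x, y, z in cm, then the turn, a rotation vector about the tool's x, y, z in rad. In form: [[[tx, ty, tz], [ax, ay, az]], ...]. A call has 1 to 5 rows; each row is the pose to reach, as a shift and turn from the pose commanded when the call began, along the tool's axes at that moment; what a row does not reach only later rows make up. A row lasts 1/8 s, in which the tool goes at most 62.5 mm and 10.7 degrees, less where a joint would pass 70% of its speed; a pose out of reach is approached as far as the arm can. A call with a gripper value outside its range is refused whole. OPENING is the gripper's target within -1 to 1 (shut at 1, half-way at 0, fully open at -1), set as the call begins (- or left out, the last holds). The fingers move at their own pace and stop on an object; FORCE is the grip in N (left out, the last holds). Time passes only in rows, so rows that repeat a pose let the fingers close. It gives the time, the measured TCP pose, the force, the opening and the grip force at its end, in the units of the state.
- ctrl.get_obs(): the state, without advancing time (a new reading comes with each control period).
- ctrl.get_image(name): name is "side" or "top"; returns the picture (420x560x3 uint8, blue, green, red); there is no depth.
- ctrl.calibration(name): a dict with "fx", "fy", "cx", "cy" (pixels), "R" (3x3) and "t" (3): a world point X has camera coordinates R X + t. Camera axes: x right, y down, z forward; pixel columns grow to the right and rows downward; lengths in m; the calibration is good to about 2 mm. A picture is of the moment at which its call begins. calibration takes no time and is no camera call.
- ctrl.finish_job(): hands the job in; it is judged then, once.
Trained networks look in the newest picture that a camera, given by its name, has taken for a name from the list of things; names that differ only in an ending like _2 or _b are one class to them, and where a whole thing is asked for, a point or a joint stands for the part that bears it (a point fixed in the world has none). Each returns a list of dicts, best first, with "score" (0 to 1); they miss things now and then, are a little off and sometimes report something else, mostly with a low value. They report only what shows in the picture. A call takes as long as a camera call. They do not tell look-alikes from the thing itself.
- ctrl.look_for(camera, query): "position" ([column, row] in pixels, amid what is visible of it).
- ctrl.landmark_of(camera, query): "position" ([column, row] in pixels: a listed point, or the origin of a listed thing).
The state is a dict: "t": time; "q": joint angles; "dq": joint speeds; "effort": joint torques, N m; "tool_pos": TCP position; "tool_rot": TCP orientation; "contact_force": force on the tool from outside, world axes, zero at the start; "wrist_torque": the same for the moment, N m; "opening": finger opening in m; "grip_force": force on a finger pad.
Only numpy, scipy, OpenCV 4.12 (cv2) and the standard library are available. Lean on these libraries where they do the work, as an engineer would, in place of code of your own. Each camera call takes 0.05 s, during which the arm holds its last target. There are 200 camera calls.

### The job

Pick out the four wiring parts on the bench (connector, relay module, circuit breaker and terminal strip) and set each one down upright on the aluminium cradle of its own size: the connector on the smallest, the terminal strip on the longest, each part between the two end lips with 8 mm to spare all round. Each must end flat on the plate, centred and lined up lengthwise with its cradle, either way round, and let go; set the parts down without dropping them, and leave the red packet and the tape measure where they are.

Things in the scene. Friction and masses are not known exactly. Their poses are not given: they have to be found in the camera images.
- connector: the connector: plain grey plastic block with two rows of small square sockets on top, 28 (x) x 42 (y) x 20 (z) mm. Its solid body, where it is gripped, is 24 mm thick and runs from x = -10 to x = +14 mm (full 42 mm in y, 20 mm high); only a small nose stands out on the -x side. Loose, standing on the bench. Origin: centre of its underside, z up, long side along y.
- relay: the relay module: white block with a row of black screw terminals along one long side, 38 (x) x 52 (y) x 20 (z) mm. Its solid body, where it is gripped, is 34 mm thick and runs from x = -15 to x = +19 mm (full 52 mm in y, 20 mm high); only the black terminals stand out on the -x side, and fingers do not feel them. Loose, standing on the bench. Origin: centre of its underside, z up, long side along y.
- breaker: the circuit breaker: tall grey stepped block with a black toggle on top, 34 (x) x 72 (y) x 64 (z) mm; 34 mm thick in x, full 72 mm length up to z = 25 mm, and 45 mm long from there up to z = 50 mm, toggle above. The toggle does not move here. Loose, standing on the bench. Origin: centre of its underside, z up, long side along y.
- strip: the terminal strip: long narrow cream-coloured strip with a comb of thin partitions, 19 (x) x 98 (y) x 17 (z) mm. Only its base, the lowest 10 mm, is solid and can be gripped (20 mm thick in x); fingers pass through the thin partitions above it. Loose, standing on the bench. Origin: centre of its underside, z up, long side along y.
- connector_cradle: cradle for the connector: flat aluminium plate with a black rubber pad, open along its two long sides, with an upright lip at each short end. Plate 44 mm wide (x) and 64 mm long over the lips (y); 58 mm clear between the lips; top of the plate at z = 4 mm, lips 3 mm thick, top at z = 14 mm. Fixed. Origin: centre of its underside, z up, long side along y.
- relay_cradle: cradle for the relay: flat aluminium plate with a black rubber pad, open along its two long sides, with an upright lip at each short end. Plate 54 mm wide (x) and 74 mm long over the lips (y); 68 mm clear between the lips; top of the plate at z = 4 mm, lips 3 mm thick, top at z = 14 mm. Fixed. Origin: centre of its underside, z up, long side along y.
- breaker_cradle: cradle for the breaker: flat aluminium plate with a black rubber pad, open along its two long sides, with an upright lip at each short end. Plate 50 mm wide (x) and 94 mm long over the lips (y); 88 mm clear between the lips; top of the plate at z = 4 mm, lips 3 mm thick, top at z = 14 mm. Fixed. Origin: centre of its underside, z up, long side along y.
- strip_cradle: cradle for the terminal strip: flat aluminium plate with a black rubber pad, open along its two long sides, with an upright lip at each short end. Plate 35 mm wide (x) and 120 mm long over the lips (y); 114 mm clear between the lips; top of the plate at z = 4 mm, lips 3 mm thick, top at z = 14 mm. Fixed. Origin: centre of its underside, z up, long side along y.
- red_packet: red and white packet lying at the right of the work, 32 (x) x 75 (y) x 22 (z) mm, loose. Bystander, to be left alone. Origin: centre of its underside, z up.
- tape_measure: yellow tape measure standing on edge behind the work, 31 (x) x 70 (y) x 62 (z) mm, loose. Bystander, to be left alone. Origin: centre of its underside, z up.
There are look-alikes about, which are no part of the job. Leave any blue look-alike of the breaker alone.

How it is judged:
At the end, for the whole second after the job is handed in: Each of the four parts rests on its own cradle: centre within 10 mm of the cradle's centre along and across it, underside on the plate (1 to 8 mm above the bench), long axes within 0.2 rad either way round, upright within 0.1 rad, at rest and released (x of connector in the frame of connector_cradle between -0.01 and 0.01 m and y of connector in the frame of connector_cradle between -0.01 and 0.01 m and z of connector in the frame of connector_cradle between 0.001 and 0.008 m and angle between the y axis of connector and the y axis of connector_cradle, either way round below 0.2 rad and angle between each of connector, relay, breaker, strip's own z axis and vertical below 0.1 rad and linear speed of each of connector, relay, breaker, strip below 0.02 m/s and x of relay in the frame of relay_cradle between -0.01 and 0.01 m and y of relay in the frame of relay_cradle between -0.01 and 0.01 m and z of relay in the frame of relay_cradle between 0.001 and 0.008 m and angle between the y axis of relay and the y axis of relay_cradle, either way round below 0.2 rad and x of breaker in the frame of breaker_cradle between -0.01 and 0.01 m and y of breaker in the frame of breaker_cradle between -0.01 and 0.01 m and z of breaker in the frame of breaker_cradle between 0.001 and 0.008 m and angle between the y axis of breaker and the y axis of breaker_cradle, either way round below 0.2 rad and x of strip in the frame of strip_cradle between -0.01 and 0.01 m and y of strip in the frame of strip_cradle between -0.01 and 0.01 m and z of strip in the frame of strip_cradle between 0.001 and 0.008 m and angle between the y axis of strip and the y axis of strip_cradle, either way round below 0.2 rad); the robot touches nothing.
It fails at once if a part is dropped (it falls freely by more than about 2 cm) ((linear speed of connector above 0.65 m/s and contact force between connector and the fingers below 0.01 N) or (linear speed of relay above 0.65 m/s and contact force between relay and the fingers below 0.01 N) or (linear speed of breaker above 0.65 m/s and contact force between breaker and the fingers below 0.01 N) or (linear speed of strip above 0.65 m/s and contact force between strip and the fingers below 0.01 N)).
It fails at once if the red_packet is moved more than 2 cm (distance of red_packet from where it was at the start of the episode above 0.02 m).
It fails at once if the tape_measure is moved more than 2 cm (distance of tape_measure from where it was at the start of the episode above 0.02 m).
It also fails if it takes over 96 s, if anything falls off the work surface, if the arm or the gripper's body presses on something with over 40 N, if the wrist force passes 120 N, or if a joint passes its speed limit or range.

## Working session

There is one attempt and no reset: what is moved stays moved. The work goes in short steps, Python scripts to look and compute and a shell command to move; the robot and the scene stay as the last step left them, time stands still between calls to the robot, and variables do not carry over. Pictures are saved under pics/ and viewed, at most 14 in all, crops included, and the job is handed in when it is done.

```bash
mkdir -p pics; cat > h.py <<'E'
import numpy as np, cv2
from station import ctrl
from scipy.spatial.transform import Rotation as Rn
def ray(cam,uv,z):
    c=ctrl.calibration(cam);R=np.array(c["R"]);t=np.array(c["t"])
    d=R.T@np.array([(uv[0]-c["cx"])/c["fx"],(uv[1]-c["cy"])/c["fy"],1]);o=-R.T@t
    return o+d*(z-o[2])/d[2]
def proj(cam,X):
    c=ctrl.calibration(cam);p=np.array(c["R"])@np.array(X)+np.array(c["t"])
    return [c["fx"]*p[0]/p[2]+c["cx"],c["fy"]*p[1]/p[2]+c["cy"]]
E
python3 - <<'E'
from h import *
for c in("top","side"):
    im=ctrl.get_image(c);cv2.imwrite(f"pics/{c}0.png",cv2.resize(im,None,fx=1.4,fy=1.4,interpolation=cv2.INTER_CUBIC))
    k=ctrl.calibration(c);print(c,k["fx"],-np.array(k["R"]).T@k["t"])
    print(np.round(k["R"],3).tolist())
for q,z in dict(connector=.0,relay=.0,breaker=.0,strip=.0,connector_cradle=0,relay_cradle=0,breaker_cradle=0,strip_cradle=0,red_packet=0,tape_measure=0).items():
    for d in ctrl.landmark_of("top",q)[:3]:
        print(q,round(d["score"],2),np.round(d["position"]),np.round(ray("top",d["position"],z),3))
o=ctrl.get_obs();print(o["t"],o["tool_pos"],o["tool_rot"],o["opening"])
print(Rn.from_rotvec(o["tool_rot"]).as_matrix().round(3).tolist())
E
```

```text
top 490.4411305927209 [ 0.36520156 -0.40517701  1.1616926 ]
[[0.022, -1.0, -0.014], [-0.987, -0.02, -0.158], [0.158, 0.018, -0.987]]
side 486.83717139596877 [0.52710691 0.64343038 0.44731598]
[[-1.0, -0.018, -0.002], [-0.005, 0.365, -0.931], [0.017, -0.931, -0.365]]
connector 0.61 [246. 255.] [ 0.422 -0.313  0.   ]
relay 0.83 [168. 250.] [ 0.431 -0.128  0.   ]
breaker 0.79 [208. 190.] [ 0.578 -0.217  0.   ]
breaker 0.71 [391. 268.] [ 0.399 -0.654  0.   ]
strip 0.86 [171. 188.] [ 0.58  -0.126  0.   ]
connector_cradle 0.96 [248. 189.] [ 0.582 -0.314  0.   ]
relay_cradle 0.95 [209. 256.] [ 0.419 -0.226  0.   ]
breaker_cradle 0.93 [285. 251.] [ 0.434 -0.405  0.   ]
strip_cradle 0.8 [287. 192.] [ 0.576 -0.408  0.   ]
strip_cradle 0.18 [283. 254.] [ 0.428 -0.401  0.   ]
red_packet 0.88 [350. 241.] [ 0.46  -0.559  0.   ]
0.6 [0.14721463 0.6074008  0.23133301] [3.72705883e-01 3.11940078e+00 2.38491729e-05] 0.08531080297350105
[[-0.972, 0.236, 0.0], [0.236, 0.972, 0.0], [-0.0, 0.0, -1.0]]
```

View pics/top0.png

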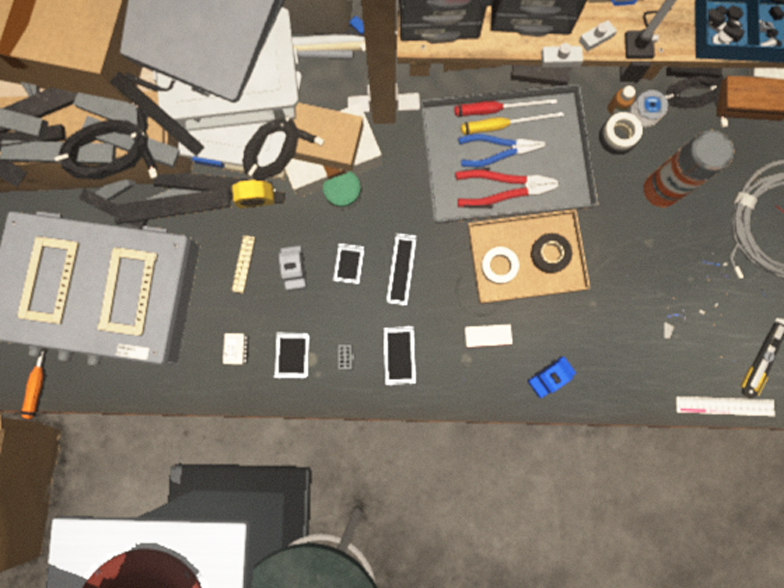

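View pics/side0.png

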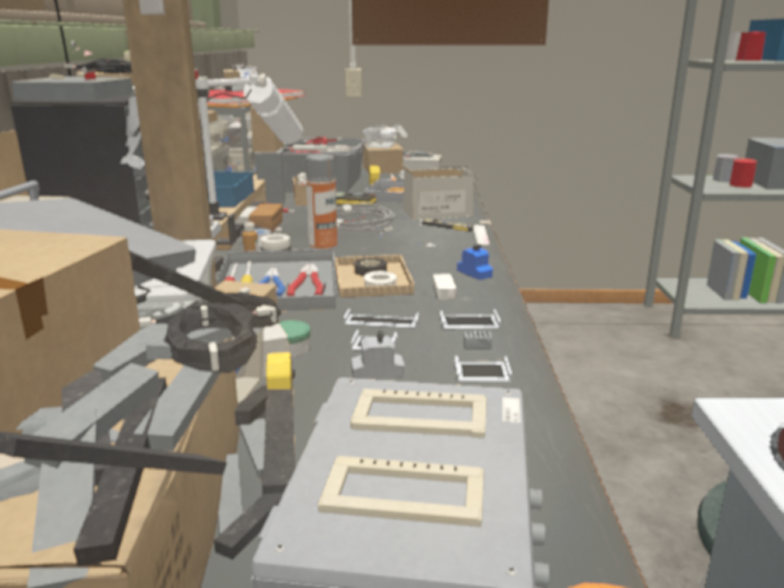

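The top view (×1.4) shows, all roughly aligned with world x: the strip at (243,264), breaker (291,268), relay (235,349) and connector (345,357). The cradles are at (349,264) connector, (401,269) strip, (291,356) relay and (399,355) breaker. The blue look-alike is at (552,377), and the network's second breaker hit is that one. The side view agrees.

```bash
cat > m.py <<'E'
from h import *
def seg(im,uv,w,h,thr):
    x0,y0=int(uv[0]-w),int(uv[1]-h); S=6
    c=cv2.resize(im[y0:y0+2*h,x0:x0+2*w],None,fx=S,fy=S,interpolation=cv2.INTER_CUBIC)
    m=(c.max(2)>thr).astype(np.uint8)*255
    cs,_=cv2.findContours(m,cv2.RETR_EXTERNAL,cv2.CHAIN_APPROX_NONE)
    k=max(cs,key=cv2.contourArea); r=cv2.minAreaRect(k); b=cv2.boxPoints(r)
    return c,b,(b+.5)/S-.5+[x0,y0]
def rect(cam,P,z):
    W=np.array([ray(cam,p,z)[:2] for p in P]); e=[W[1]-W[0],W[2]-W[1]]
    l=[np.linalg.norm(v) for v in e]; v=e[int(np.argmax(l))]; v=v*np.sign(v[0])
    return W.mean(0),np.arctan2(v[1],v[0]),sorted(l)
E
python3 - <<'E'
from m import *
im=ctrl.get_image("top")
T=[("connector",(246,255),12,16,85,.02),("relay",(168,250),15,17,130,.02),("breaker",(208,190),16,22,100,.025),("strip",(173,188),13,24,120,.01),
("connector_cradle",(248,189),16,18,130,.008),("relay_cradle",(209,255),17,20,130,.008),("breaker_cradle",(285,253),16,25,130,.008),("strip_cradle",(287,192),15,29,130,.008)]
tiles=[]
for n,uv,w,h,t,z in T:
    c,b,P=seg(im,uv,w,h,t); ctr,a,l=rect("top",P,z)
    print(n,ctr.round(4),round(a,3),np.round(l,3))
    cv2.polylines(c,[b.astype(int)],True,(0,0,255),1); t=np.zeros((290,200,3),np.uint8); c=cv2.resize(c,None,fx=.8,fy=.8)
    t[:c.shape[0],:c.shape[1]]=c[:290,:200]; tiles.append(t)
cv2.imwrite("pics/seg.png",np.vstack([np.hstack(tiles[:4]),np.hstack(tiles[4:])]))
E
```

```text
connector [ 0.4228 -0.3142] 0.029 [0.056 0.074]
relay [ 0.4322 -0.131 ] 0.03 [0.041 0.054]
breaker [ 0.5736 -0.2198] 0.05 [0.076 0.105]
strip [ 0.5779 -0.1346] -0.145 [0.025 0.103]
connector_cradle [ 0.5822 -0.3157] -0.107 [0.049 0.07 ]
relay_cradle [ 0.4235 -0.2308] 0.002 [0.072 0.08 ]
breaker_cradle [ 0.4279 -0.4054] 0.055 [0.055 0.1  ]
strip_cradle [ 0.5748 -0.406 ] -0.114 [0.04  0.126]
```

View pics/seg.png

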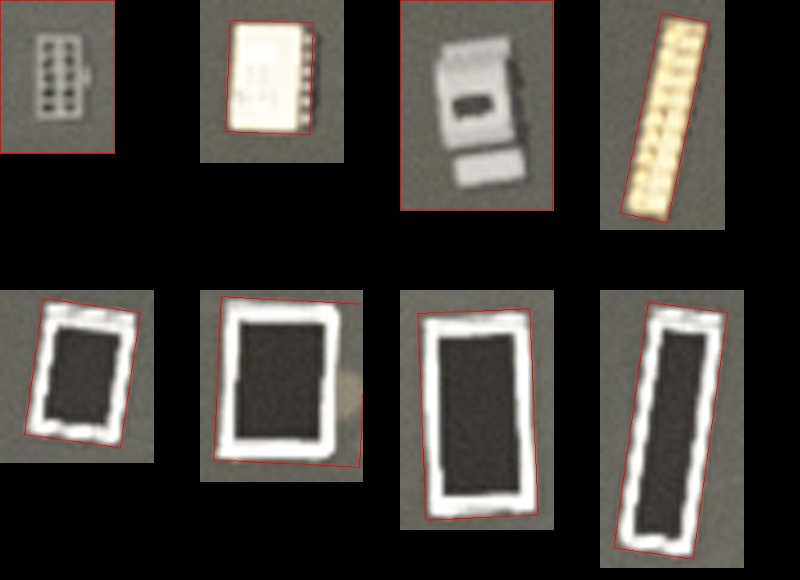

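The boxes fit well on the strip, relay, connector cradle, breaker cradle and strip cradle. The thresholds were too low for the connector and breaker, and the relay cradle's box caught a stain, so I'm redoing those three.

```bash
python3 - <<'E'
from m import *
im=ctrl.get_image("top")
T=[("connector",(246,255),12,16,105,.02),("connector",(246,255),12,16,115,.02),("breaker",(208,190),16,22,125,.025),("breaker",(208,190),16,22,140,.025),("relay_cradle",(209,255),17,20,180,.008)]
tiles=[]
for n,uv,w,h,t,z in T:
    c,b,P=seg(im,uv,w,h,t); ctr,a,l=rect("top",P,z)
    print(n,ctr.round(4),round(a,3),np.round(l,3))
    cv2.polylines(c,[b.astype(int)],True,(0,0,255),1); t=np.zeros((270,150,3),np.uint8); c=cv2.resize(c,None,fx=.7,fy=.7)
    t[:c.shape[0],:c.shape[1]]=c[:270,:150]; tiles.append(t)
cv2.imwrite("pics/seg2.png",np.hstack(tiles))
E
```

```text
connector [ 0.4228 -0.3142] 0.029 [0.056 0.074]
connector [ 0.4228 -0.3163] 0.03 [0.029 0.043]
breaker [ 0.5797 -0.2188] 0.151 [0.04  0.055]
breaker [ 0.5797 -0.2185] 0.124 [0.038 0.054]
relay_cradle [ 0.4239 -0.2248] 0.009 [0.058 0.077]
```

View pics/seg2.png

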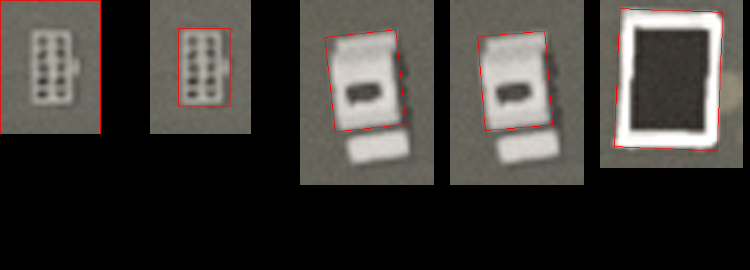

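```bash
python3 -m handwheel '[[[0,-6,0],[0,0,0.12]],[[0,-12,0],[0,0,0.2363]],[[0,-18,0],[0,0,0.2363]],[[0,-24,0],[0,0,0.2363]],[[0,-30,0],[0,0,0.2363]]]' 0 40
```

```text
t: 1.32
tool_pos: [0.076, 0.3142, 0.2314]
tool_rot: [0.737, 3.054, 0.0]
contact_force: [0.1, -0.2, 1.9]
opening: 0.0424
grip_force: 0.0
```

The connector's box (plus nose) and the relay cradle's now fit. The breaker's near flange is a separate blob, so I'll use both end edges, at about pixels (206.5,176) and (211.3,206). The move went the wrong way in yaw and close in, so I'm adding a helper to work out tool-frame shifts.

```bash
cat > go.py <<'E'
import sys
from h import *
x,y,z,a=map(float,sys.argv[1:5])
o=ctrl.get_obs();R=Rn.from_rotvec(o["tool_rot"]).as_matrix()
d=R.T@(np.array([x,y,z])-o["tool_pos"])*100
ta=np.arctan2(-R[1,0],-R[0,0])
print("shift cm",d.round(2),"az",round(ta-a,3),"tilt",R[2].round(3),"t",o["t"],"pos",np.round(o["tool_pos"],4))
E
python3 go.py 0.578 -0.134 0.15 -0.145
python3 -c "
from h import *
A=ray('top',(206.5,176.1),.025);B=ray('top',(211.3,206.1),.025);print(A,B,(A+B)/2,np.linalg.norm(A-B),np.arctan2(*(A-B)[1::-1]))"
```

```text
shift cm [-65.11 -16.99   8.15] az -0.329 tilt [-0.  0. -1.] t 1.325 pos [0.076  0.3142 0.2314]
[ 0.60551338 -0.21596209  0.025     ] [ 0.53381244 -0.23050528  0.025     ] [ 0.56966291 -0.22323368  0.025     ] 0.0731609865653751 0.20011644530214853
```

```bash
python3 -m handwheel '[[[-5.9,-1.5,0],[0,0,-0.165]],[[-11.8,-3,0],[0,0,-0.329]],[[-17.7,-4.5,0],[0,0,-0.329]],[[-23.6,-6,0],[0,0,-0.329]],[[-29.5,-7.5,0],[0,0,-0.329]]]' 0 40 | head -2; python3 go.py 0.578 -0.134 0.15 -0.145
```

```text
t: 1.95
tool_pos: [0.2824, 0.1339, 0.2319]
shift cm [-33.11 -22.24   8.25] az -0.0 tilt [-0.003  0.002 -1.   ] t 1.95 pos [0.2824 0.1339 0.2319]
```

```bash
python3 -m handwheel '[[[-4.8,-3.3,0],[0,0,0]],[[-9.6,-6.6,0],[0,0,0]],[[-14.4,-9.9,0],[0,0,0]],[[-19.2,-13.2,0],[0,0,0]],[[-24,-16.5,0],[0,0,0]]]' | head -2;  python3 -m handwheel '[[[-4,-3,3],[0,0,0]],[[-5,-4,7],[0,0,0]],[[-5,-4,7],[0,0,0]]]' | head -2; python3 go.py 0.578 -0.134 0.10 -0.145
```

```text
t: 2.58
tool_pos: [0.496, -0.0642, 0.2315]
t: 2.95
tool_pos: [0.5362, -0.1092, 0.1572]
shift cm [-4.55 -1.85  5.68] az -0.001 tilt [ 0.008  0.002 -1.   ] t 2.95 pos [ 0.5362 -0.1092  0.1572]
```

```bash
python3 -m handwheel '[[[-2.2,-1.2,3],[0,0,0]],[[-2.2,-1.2,5],[0,0,0]],[[-2.2,-1.2,5],[0,0,0]],[[-2.2,-1.2,5],[0,0,0]]]' | head -2; python3 go.py 0.578 -0.134 0.06 -0.145;python3 - <<'E'
from h import *
im=ctrl.get_image("top");c=im[150:230,130:230];cv2.imwrite("pics/a.png",cv2.resize(c,None,fx=6,fy=6,interpolation=cv2.INTER_CUBIC))
E
```

```text
t: 3.45
tool_pos: [0.5586, -0.1238, 0.1128]
shift cm [-2.05 -0.73  5.28] az 0.001 tilt [-0.002 -0.    -1.   ] t 3.45 pos [ 0.5586 -0.1238  0.1128]
```

View pics/a.png

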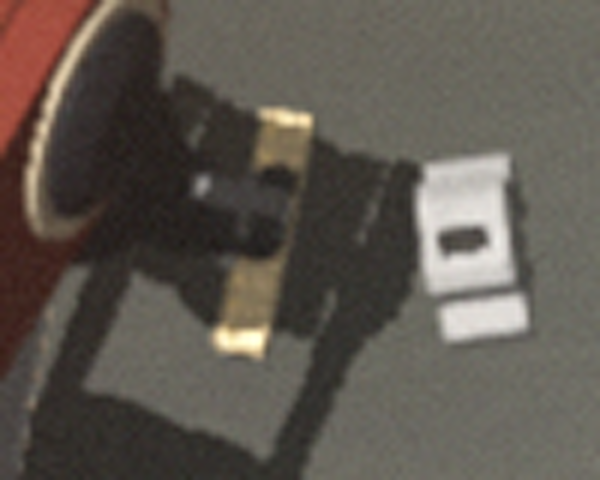

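The fingers straddle the strip at about (265,210) in this crop, and the breaker at (475,245) stands clear. Going down.

```bash
python3 -m handwheel '[[[-2,-0.7,3],[0,0,0]],[[-2,-0.7,6],[0,0,0]],[[-2,-0.7,9],[0,0,0]],[[-2,-0.7,9],[0,0,0]],[[-2,-0.7,9],[0,0,0]]]' | head -2; python3 go.py 0.578 -0.134 0.004 -0.145
```

```text
t: 4.12
tool_pos: [0.5784, -0.1344, 0.0233]
shift cm [0.05 0.03 1.93] az 0.0 tilt [-0.003 -0.001 -1.   ] t 4.125 pos [ 0.5784 -0.1344  0.0233]
```

```bash
python3 -m handwheel '[[[0,0,1],[0,0,0]],[[0,0,1.9],[0,0,0]],[[0,0,1.9],[0,0,0]],[[0,0,1.9],[0,0,0]]]'; python3 -m handwheel '[[[0,0,0],[0,0,0]],[[0,0,0],[0,0,0]],[[0,0,0],[0,0,0]],[[0,0,0],[0,0,0]]]' 1 40
```

```text
t: 4.62
tool_pos: [0.5772, -0.1341, 0.0023]
tool_rot: [-0.228, -3.133, -0.0]
contact_force: [0.2, -0.1, 0.2]
opening: 0.0429
grip_force: 0.0
t: 5.12
tool_pos: [0.5776, -0.1342, 0.0028]
tool_rot: [0.228, 3.132, -0.0]
contact_force: [0.6, 0.3, 2.6]
opening: 0.0176
grip_force: 40.7
```

```bash
python3 -m handwheel '[[[0,0,-2],[0,0,0]],[[0,0,-6],[0,0,0]],[[0,0,-11],[0,0,0]],[[0,0,-11],[0,0,0]],[[0,0,-11],[0,0,0]]]' ; python3 go.py 0.575 -0.406 0.11 -0.114
```

```text
t: 5.75
tool_pos: [0.5769, -0.1339, 0.1125]
tool_rot: [-0.228, -3.133, -0.0]
contact_force: [-0.3, -0.1, -1.4]
opening: 0.0176
grip_force: 40.3
shift cm [ -3.75 -26.95   0.25] az -0.031 tilt [ 0.  0. -1.] t 5.75 pos [ 0.5769 -0.1339  0.1125]
```

```bash
python3 -m handwheel '[[[-0.8,-5,0],[0,0,-0.03]],[[-1.6,-11,0],[0,0,-0.03]],[[-2.4,-17,0],[0,0,-0.03]],[[-3.2,-23,0],[0,0,-0.03]],[[-3.75,-26.95,0],[0,0,-0.03]]]' | head -2 ; python3 -m handwheel '[[[0,0,1],[0,0,0]],[[0,0,4],[0,0,0]],[[0,0,4],[0,0,0]],[[0,0,4],[0,0,0]]]' | head -2;python3 go.py 0.575 -0.406 0.0085 -0.114; python3 - <<'E'
from h import *
im=ctrl.get_image("top");a=im[145:235,235:335]
b=ctrl.get_image("side")[190:290,210:370]
cv2.imwrite("pics/b.png",np.vstack([cv2.resize(a,(640,300+0)) if 0 else cv2.copyMakeBorder(cv2.resize(a,None,fx=3,fy=3,interpolation=cv2.INTER_CUBIC),0,0,0,180,0),cv2.resize(b,None,fx=3,fy=3,interpolation=cv2.INTER_CUBIC)]))
E
```

```text
t: 6.38
tool_pos: [0.5735, -0.4079, 0.1095]
t: 6.88
tool_pos: [0.5752, -0.405, 0.0718]
shift cm [-0.   -0.1   6.33] az -0.0 tilt [ 0.001  0.001 -1.   ] t 6.875 pos [ 0.5752 -0.405   0.0718]
```

View pics/b.png

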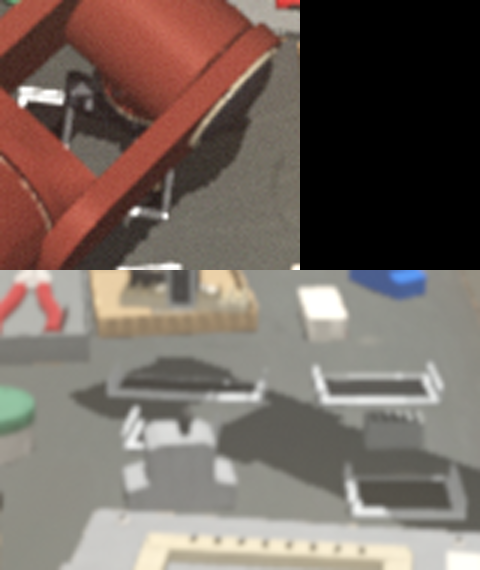

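The top view is blocked by the arm, and the strip is above the side crop. I'm taking a full side picture around the gripper.

```bash
python3 - <<'E'
from h import *
print(proj("side",[.575,-.405,.072]))
b=ctrl.get_image("side")[100:270,190:370]
cv2.imwrite("pics/c.png",cv2.resize(b,None,fx=3,fy=3,interpolation=cv2.INTER_CUBIC))
E
```

```text
[np.float64(270.8695432351619), np.float64(201.61206565587503)]
```

View pics/c.png

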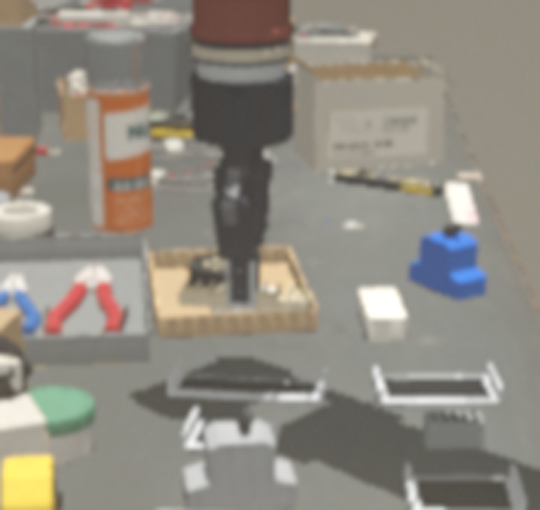

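The fingers hold the strip: grey-cream ends show at about (200,280) and (290,290), and the opening and grip force agree. Lowering it.

```bash
python3 -m handwheel '[[[0,-0.1,2.5],[0,0,0]],[[0,-0.1,5],[0,0,0]],[[0,-0.1,5],[0,0,0]],[[0,-0.1,5],[0,0,0]],[[0,-0.1,5],[0,0,0]]]' ; python3 go.py 0.575 -0.406 0.007 -0.114
```

```text
t: 7.65
tool_pos: [0.576, -0.4078, 0.0238]
tool_rot: [0.181, 3.135, -0.002]
contact_force: [0.0, 0.3, -0.6]
opening: 0.0174
grip_force: 40.3
shift cm [0.12 0.17 1.68] az -0.001 tilt [-0.002 -0.001 -1.   ] t 7.65 pos [ 0.576  -0.4078  0.0238]
```

```bash
for i in 1; do python3 -m handwheel '[[[0,0.1,0.8],[0,0,0]],[[0,0.1,1.3],[0,0,0]],[[0,0.1,1.3],[0,0,0]],[[0,0.1,1.3],[0,0,0]]]' | sed -n 1,4p; done;  python3 -m handwheel '[[[0,0,0.2],[0,0,0]],[[0,0,0.2],[0,0,0]],[[0,0,0.2],[0,0,0]]]' | sed -n 1,4p
```

```text
t: 8.15
tool_pos: [0.5753, -0.4062, 0.0092]
tool_rot: [-0.181, -3.136, -0.0]
contact_force: [1.1, 0.7, 0.0]
t: 8.52
tool_pos: [0.5753, -0.4062, 0.0074]
tool_rot: [0.181, 3.136, -0.0]
contact_force: [0.3, -0.2, 0.5]
```

```bash
python3 -m handwheel '[[[0,0,0.1],[0,0,0]],[[0,0,0.1],[0,0,0]],[[0,0,0.1],[0,0,0]]]' | sed -n 2,4p;  python3 -m handwheel '[[[0,0,0],[0,0,0]],[[0,0,0],[0,0,0]],[[0,0,0],[0,0,0]]]' 0 | sed -n 2,6p; python3 -m handwheel '[[[0,0,-2],[0,0,0]],[[0,0,-6],[0,0,0]],[[0,0,-10],[0,0,0]],[[0,0,-10],[0,0,0]]]' | sed -n 2,6p; python3 go.py 0.570 -0.222 0.11 0.14
```

```text
tool_pos: [0.5755, -0.4064, 0.0068]
tool_rot: [0.181, 3.136, -0.0]
contact_force: [-0.2, 0.8, 3.7]
tool_pos: [0.5753, -0.4061, 0.0061]
tool_rot: [-0.181, -3.136, -0.0]
contact_force: [0.5, 0.2, -0.6]
opening: 0.043
grip_force: 0.0
tool_pos: [0.5782, -0.4086, 0.1138]
tool_rot: [0.18, 3.128, -0.011]
contact_force: [0.1, -0.9, 1.0]
opening: 0.0429
grip_force: 0.0
shift cm [ 2.96 18.45  0.24] az -0.255 tilt [-0.009 -0.006 -1.   ] t 9.775 pos [ 0.5782 -0.4086  0.1138]
```

```bash
python3 -m handwheel '[[[1,5.5,0],[0,0,-0.13]],[[2,11.5,0],[0,0,-0.254]],[[2.96,17.5,0],[0,0,-0.254]],[[2.96,18.3,0],[0,0,-0.254]],[[2.96,18.3,0],[0,0,-0.254]]]' -0.5 | sed -n 2,5p; python3 go.py 0.570 -0.222 0.011 0.14; python3 - <<'E'
from h import *
b=ctrl.get_image("side")[140:270,230:370]
a=ctrl.get_image("top")[150:240,185:325]
cv2.imwrite("pics/d.png",np.vstack([cv2.resize(x,None,fx=3,fy=3,interpolation=cv2.INTER_CUBIC) for x in (a,b)]))
E
```

```text
tool_pos: [0.567, -0.2207, 0.1065]
tool_rot: [-0.22, 3.134, -0.001]
contact_force: [0.7, -0.4, -0.3]
opening: 0.0642
shift cm [-0.28 -0.16  9.55] az 0.0 tilt [-0.    -0.001 -1.   ] t 10.4 pos [ 0.567  -0.2207  0.1065]
```

View pics/d.png

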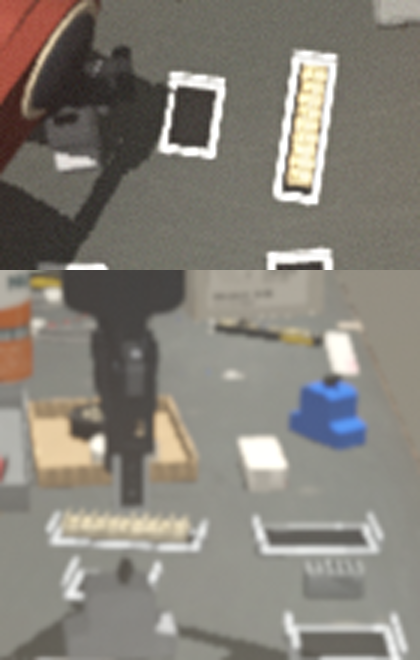

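The strip lies in its cradle with near-even gaps (top crop, about (305,125)), and the fingers are above the breaker. Lowering onto the breaker.

```bash
python3 -m handwheel '[[[-0.2,-0.1,4],[0,0,0]],[[-0.2,-0.1,8],[0,0,0]],[[-0.2,-0.1,9.4],[0,0,0]],[[-0.2,-0.1,9.4],[0,0,0]]]' | sed -n 2,5p;  python3 -m handwheel '[[[0,0,0],[0,0,0]],[[0,0,0],[0,0,0]],[[0,0,0],[0,0,0]],[[0,0,0],[0,0,0]]]' 1 50; python3 -m handwheel '[[[0,0,-2],[0,0,0]],[[0,0,-6],[0,0,0]],[[0,0,-8],[0,0,0]],[[0,0,-8],[0,0,0]],[[0,0,-8],[0,0,0]]]'; python3 go.py 0.428 -0.4054 0.090 0.055
```

```text
tool_pos: [0.5685, -0.2224, 0.0115]
tool_rot: [0.216, -3.132, -0.001]
contact_force: [-0.3, 0.2, 1.2]
opening: 0.0639
t: 11.5
tool_pos: [0.5707, -0.2226, 0.0147]
tool_rot: [-0.218, 3.131, -0.004]
contact_force: [-0.4, -0.4, 5.9]
opening: 0.033
grip_force: 51.5
t: 12.12
tool_pos: [0.5681, -0.2212, 0.0909]
tool_rot: [0.218, -3.132, -0.002]
contact_force: [0.0, -0.2, -1.3]
opening: 0.0331
grip_force: 50.6
shift cm [ 16.43 -16.3    0.1 ] az 0.084 tilt [ 0.002  0.001 -1.   ] t 12.125 pos [ 0.5681 -0.2212  0.0909]
```

```bash
python3 -m handwheel '[[[3,-3,0],[0,0,0.08]],[[7,-7,0],[0,0,0.08]],[[11,-11,0],[0,0,0.08]],[[15,-15,0],[0,0,0.08]],[[16.4,-16.3,0],[0,0,0.08]]]' | sed -n 2,5p;python3 -m handwheel '[[[0,0,2],[0,0,0]],[[0,0,4],[0,0,0]],[[0,0,4],[0,0,0]],[[0,0,4],[0,0,0]]]'; python3 go.py 0.428 -0.4054 0.015 0.055;  python3 - <<'E'
from h import *
b=ctrl.get_image("side")[150:260,280:380]
a=ctrl.get_image("top")[220:290,225:325]
cv2.imwrite("pics/e.png",np.vstack([cv2.resize(x,None,fx=3.3,fy=3.3,interpolation=cv2.INTER_CUBIC) for x in (a,b)]))
E
```

```text
tool_pos: [0.4266, -0.407, 0.0903]
tool_rot: [0.087, -3.138, -0.004]
contact_force: [-0.4, -0.5, -1.5]
opening: 0.0335
t: 13.25
tool_pos: [0.4298, -0.4048, 0.0518]
tool_rot: [0.095, -3.14, -0.001]
contact_force: [0.1, -0.3, -1.4]
opening: 0.033
grip_force: 50.6
shift cm [ 0.18 -0.05  3.68] az 0.006 tilt [ 0.     0.001 -1.   ] t 13.25 pos [ 0.4298 -0.4048  0.0518]
```

View pics/e.png

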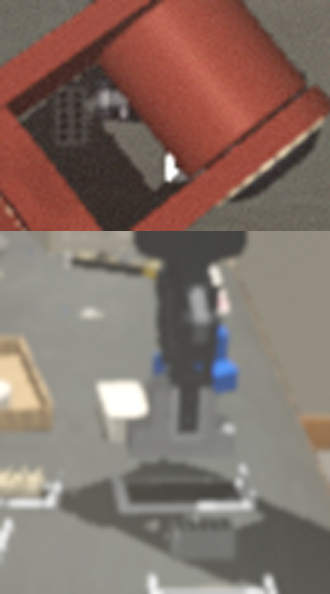

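The breaker hangs level in the fingers (side crop (130–235, 415–455)), centred on the cradle's columns (115–250). Lowering.

```bash
python3 -m handwheel '[[[0.1,0,1.5],[0,0,0]],[[0.1,0,3],[0,0,0]],[[0.1,0,3],[0,0,0]],[[0.1,0,3],[0,0,0]]]'| sed -n 2,4p;  python3 -m handwheel '[[[0,0,0.3],[0,0,0]],[[0,0,0.3],[0,0,0]],[[0,0,0.3],[0,0,0]]]' | sed -n 2,4p
```

```text
tool_pos: [0.428, -0.4058, 0.022]
tool_rot: [0.092, -3.14, -0.001]
contact_force: [0.6, 0.2, -1.3]
tool_pos: [0.4283, -0.406, 0.0195]
tool_rot: [-0.092, 3.14, -0.0]
contact_force: [0.1, 0.9, -1.3]
```

```bash
for i in 1; do python3 -m handwheel '[[[0,0,0.2],[0,0,0]],[[0,0,0.2],[0,0,0]]]' | sed -n 2,4p;  python3 -m handwheel '[[[0,0,0.15],[0,0,0]],[[0,0,0.15],[0,0,0]]]' | sed -n 2,4p; done
```

```text
tool_pos: [0.4285, -0.4064, 0.0187]
tool_rot: [-0.093, 3.14, -0.001]
contact_force: [-2.2, 2.3, 5.9]
tool_pos: [0.4289, -0.4068, 0.0187]
tool_rot: [-0.093, 3.14, -0.002]
contact_force: [-4.8, 4.2, 12.0]
```

```bash
python3 -m handwheel '[[[0,0,-0.1],[0,0,0]],[[0,0,-0.1],[0,0,0]],[[0,0,-0.1],[0,0,0]]]' -0.5 | sed -n 2,5p; python3 -m handwheel '[[[0,0,-3],[0,0,0]],[[0,0,-8],[0,0,0]],[[0,0,-9],[0,0,0]],[[0,0,-9],[0,0,0]]]' | sed -n 2,6p; python3 go.py 0.4228 -0.314 0.08 0.03
```

```text
tool_pos: [0.4281, -0.4057, 0.0165]
tool_rot: [0.093, -3.14, -0.001]
contact_force: [-0.0, -0.1, 0.5]
opening: 0.0638
tool_pos: [0.4285, -0.4063, 0.1075]
tool_rot: [-0.093, 3.139, -0.002]
contact_force: [0.7, 0.0, -0.4]
opening: 0.0638
grip_force: 0.0
shift cm [0.03 9.25 2.73] az 0.029 tilt [-0.001 -0.001 -1.   ] t 15.6 pos [ 0.4285 -0.4063  0.1075]
```

```bash
python3 -m handwheel '[[[0,4.6,0],[0,0,0.03]],[[0,9.2,0],[0,0,0.03]],[[0,9.2,4],[0,0,0.03]],[[0,9.2,7],[0,0,0.03]],[[0,9.2,7],[0,0,0.03]]]' 0 | sed -n 2,6p; python3 go.py 0.4228 -0.314 0.004 0.03; python3 - <<'E'
from h import *
b=ctrl.get_image("side")[150:270,250:390]
a=ctrl.get_image("top")[220:290,205:325]
cv2.imwrite("pics/f.png",np.vstack([cv2.resize(x,(420,int(x.shape[0]*420/x.shape[1])),interpolation=cv2.INTER_CUBIC) for x in (a,b)]))
E
```

```text
tool_pos: [0.4198, -0.311, 0.032]
tool_rot: [0.046, -3.134, -0.011]
contact_force: [-0.7, -0.5, -0.5]
opening: 0.0426
grip_force: 0.0
shift cm [-0.31 -0.33  2.8 ] az -0.001 tilt [ 0.007  0.007 -1.   ] t 16.225 pos [ 0.4198 -0.311   0.032 ]
```

View pics/f.png

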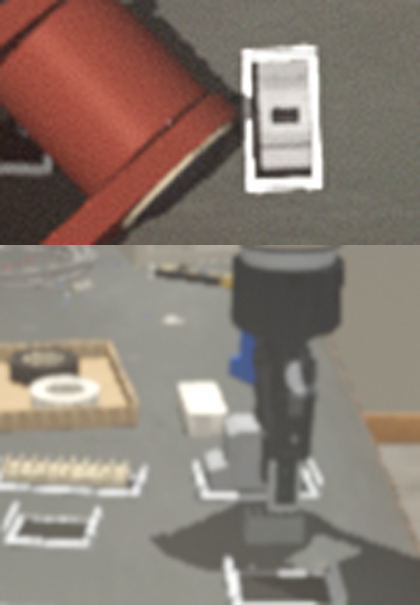

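The breaker sits well in its cradle (top crop (283,117)). The finger at column ~286 looks off the connector's centre at ~274, so I'm checking that before the descent.

```bash
python3 - <<'E'
from h import *
o=ctrl.get_obs();p=np.array(o["tool_pos"]);print(p)
f=lambda X:(np.array(proj("side",X))-[250,150])*3+[0,245]
print(f(p+[0,.015,.005]),f([.4228,-.314,.01]),f([.4228,-.314,.02]))
for q in("connector","breaker","strip"):
    for d in ctrl.landmark_of("side",q)[:2]:print(q,round(d["score"],2),np.round(d["position"],1),ray("side",d["position"],0.0 if q=="connector" else .004).round(4))
    for d in ctrl.landmark_of("top",q)[:2]:print(' top',round(d["score"],2),ray("top",d["position"],.0 if q=="connector" else .004).round(4))
E
python3 go.py 0.4228 -0.314 0.004 0.03
```

```text
[ 0.42226897 -0.31366933  0.03604169]
[274.59906449 493.52581208] [270.05561885 524.74974793] [270.62438786 512.02652957]
breaker 0.73 [344.3 265.2] [ 0.4223 -0.2226  0.004 ]
breaker 0.7 [336.9 225.2] [ 0.4195 -0.4304  0.004 ]
 top 0.96 [ 0.3976 -0.6552  0.004 ]
 top 0.95 [ 0.4228 -0.403   0.004 ]
strip 0.59 [271.7 227.6] [ 0.5742 -0.4135  0.004 ]
 top 0.85 [ 0.5838 -0.4084  0.004 ]
 top 0.6 [ 0.697  -0.1516  0.004 ]
shift cm [0.06 0.08 3.4 ] az -0.001 tilt [-0.001 -0.001 -1.   ] t 16.625 pos [ 0.4233 -0.3148  0.038 ]
```

```bash
python3 -m handwheel '[[[0.1,0,1.7],[0,0,0]],[[0.1,0,3.4],[0,0,0]],[[0.1,0,3.4],[0,0,0]],[[0.1,0,3.4],[0,0,0]]]' | sed -n 2,5p;  python3 -m handwheel '[[[0,0,0],[0,0,0]],[[0,0,0],[0,0,0]],[[0,0,0],[0,0,0]],[[0,0,0],[0,0,0]]]' 1 40; python3 -m handwheel '[[[0,0,-2],[0,0,0]],[[0,0,-6],[0,0,0]],[[0,0,-6],[0,0,0]],[[0,0,-6],[0,0,0]]]'; python3 go.py 0.5822 -0.3137 0.065 -0.107
```

```text
tool_pos: [0.4216, -0.3139, 0.0023]
tool_rot: [0.045, -3.141, -0.001]
contact_force: [-1.6, 0.3, 0.7]
opening: 0.0424
t: 17.62
tool_pos: [0.4222, -0.3145, 0.0035]
tool_rot: [-0.045, 3.14, -0.001]
contact_force: [0.3, -0.7, 4.1]
opening: 0.0232
grip_force: 40.9
t: 18.12
tool_pos: [0.4213, -0.3137, 0.0621]
tool_rot: [0.045, -3.14, -0.001]
contact_force: [0.0, -0.9, -0.9]
opening: 0.0232
grip_force: 40.4
shift cm [-16.08  -0.47  -0.3 ] az 0.136 tilt [ 0.001  0.001 -1.   ] t 18.125 pos [ 0.4213 -0.3137  0.0621]
```

```bash
python3 -m handwheel '[[[-4,-0.1,0],[0,0,0.07]],[[-9,-0.2,0],[0,0,0.136]],[[-14,-0.4,0],[0,0,0.136]],[[-16.1,-0.5,0],[0,0,0.136]],[[-16.1,-0.5,0],[0,0,0.136]]]' | sed -n 2,5p;python3 -m handwheel '[[[0,0,2],[0,0,0]],[[0,0,4],[0,0,0]],[[0,0,4],[0,0,0]],[[0,0,4],[0,0,0]]]'|sed -n 2,4p; python3 go.py 0.5822 -0.3137 0.0075 -0.107
```

```text
tool_pos: [0.5828, -0.3135, 0.0605]
tool_rot: [-0.166, -3.134, -0.003]
contact_force: [-0.7, 0.3, -0.2]
opening: 0.023
tool_pos: [0.5824, -0.3145, 0.0225]
tool_rot: [-0.169, -3.137, -0.001]
contact_force: [-0.5, 0.4, -0.3]
shift cm [0.02 0.07 1.5 ] az -0.0 tilt [ 0.001  0.    -1.   ] t 19.25 pos [ 0.5824 -0.3145  0.0225]
```

```bash
python3 -m handwheel '[[[0,0.1,0.8],[0,0,0]],[[0,0.1,1.3],[0,0,0]],[[0,0.1,1.3],[0,0,0]],[[0,0.1,1.3],[0,0,0]]]'|sed -n 2,4p; python3 -m handwheel '[[[0,0,0.2],[0,0,0]],[[0,0,0.2],[0,0,0]],[[0,0,0.2],[0,0,0]]]'|sed -n 2,4p
```

```text
tool_pos: [0.5831, -0.3135, 0.01]
tool_rot: [0.168, 3.137, -0.0]
contact_force: [-0.5, 0.3, -0.0]
tool_pos: [0.583, -0.3135, 0.0078]
tool_rot: [0.168, 3.137, -0.0]
contact_force: [0.3, -0.4, -0.7]
```

```bash
python3 -m handwheel '[[[0,0,0.1],[0,0,0]],[[0,0,0.1],[0,0,0]]]'|sed -n 2,4p;  python3 -m handwheel '[[[0,0,0],[0,0,0]],[[0,0,0],[0,0,0]],[[0,0,0],[0,0,0]]]' 0 | sed -n 4,6p; python3 -m handwheel '[[[0,0,-2],[0,0,0]],[[0,0,-6],[0,0,0]],[[0,0,-7],[0,0,0]],[[0,0,-7],[0,0,0]]]' | sed -n 2,6p; python3 go.py 0.432 -0.129 0.078 0.03
```

```text
tool_pos: [0.5832, -0.3136, 0.0075]
tool_rot: [0.168, 3.137, -0.0]
contact_force: [-1.7, 1.4, 4.0]
contact_force: [0.1, -0.1, -0.2]
opening: 0.0427
grip_force: 0.0
tool_pos: [0.5837, -0.314, 0.0786]
tool_rot: [0.168, 3.135, -0.002]
contact_force: [-0.5, 0.2, -0.1]
opening: 0.0428
grip_force: 0.0
shift cm [ 1.707e+01  1.677e+01 -1.000e-02] az -0.137 tilt [-0.003 -0.001 -1.   ] t 21.25 pos [ 0.5837 -0.314   0.0786]
```

```bash
python3 -m handwheel '[[[3.5,3.5,0],[0,0,-0.07]],[[7.5,7.5,0],[0,0,-0.136]],[[11.5,11.5,0],[0,0,-0.136]],[[15.5,15.5,0],[0,0,-0.136]],[[17,16.8,0],[0,0,-0.136]]]' -0.5 | sed -n 2,2p; python3 -m handwheel '[[[0,0,2],[0,0,0]],[[0,0,4],[0,0,0]],[[0,0,4],[0,0,0]],[[0,0,4],[0,0,0]]]'|sed -n 2,5p; python3 go.py 0.432 -0.129 0.005 0.03
```

```text
tool_pos: [0.4285, -0.1254, 0.0741]
tool_pos: [0.4316, -0.1282, 0.0366]
tool_rot: [0.045, -3.141, -0.001]
contact_force: [0.4, 0.0, 1.0]
opening: 0.0641
shift cm [-0.03 -0.09  3.16] az -0.001 tilt [ 0.001  0.    -1.   ] t 22.375 pos [ 0.4316 -0.1282  0.0366]
```

```bash
python3 -m handwheel '[[[0,-0.1,1.6],[0,0,0]],[[0,-0.1,3.1],[0,0,0]],[[0,-0.1,3.1],[0,0,0]],[[0,-0.1,3.1],[0,0,0]]]' | sed -n 2,5p;  python3 -m handwheel '[[[0,0,0],[0,0,0]],[[0,0,0],[0,0,0]],[[0,0,0],[0,0,0]],[[0,0,0],[0,0,0]]]' 1 40; python3 -m handwheel '[[[0,0,-2],[0,0,0]],[[0,0,-5],[0,0,0]],[[0,0,-5],[0,0,0]],[[0,0,-5],[0,0,0]]]'; python3 go.py 0.424 -0.223 0.055 0.005
```

```text
tool_pos: [0.4318, -0.1292, 0.0056]
tool_rot: [0.045, -3.141, -0.0]
contact_force: [-0.7, -0.1, -0.7]
opening: 0.064
t: 23.38
tool_pos: [0.4326, -0.1296, 0.0065]
tool_rot: [-0.045, 3.14, -0.001]
contact_force: [-0.5, 0.5, 3.2]
opening: 0.0329
grip_force: 41.0
t: 23.88
tool_pos: [0.4312, -0.1289, 0.0548]
tool_rot: [0.045, -3.14, -0.001]
contact_force: [-0.3, -0.8, -0.6]
opening: 0.0329
grip_force: 40.5
shift cm [ 0.99 -9.39 -0.03] az 0.024 tilt [ 0.001  0.001 -1.   ] t 23.875 pos [ 0.4312 -0.1289  0.0548]
```

```bash
python3 -m handwheel '[[[0.3,-3,0],[0,0,0.024]],[[0.7,-7,0],[0,0,0.024]],[[0.9,-9.4,0],[0,0,0.024]],[[0.9,-9.4,0],[0,0,0.024]],[[0.9,-9.4,0],[0,0,0.024]]]' | sed -n 2,5p; python3 -m handwheel '[[[0,0,1.5],[0,0,0]],[[0,0,3],[0,0,0]],[[0,0,3],[0,0,0]],[[0,0,3],[0,0,0]]]'|sed -n 2,5p; python3 go.py 0.424 -0.223 0.01 0.005
```

```text
tool_pos: [0.4248, -0.2224, 0.0545]
tool_rot: [0.008, -3.14, -0.003]
contact_force: [0.3, 0.2, -0.7]
opening: 0.033
tool_pos: [0.4256, -0.2232, 0.0255]
tool_rot: [0.008, -3.141, -0.0]
contact_force: [-0.5, 0.1, -0.5]
opening: 0.0329
shift cm [0.16 0.02 1.55] az 0.0 tilt [ 0.  0. -1.] t 25.0 pos [ 0.4256 -0.2232  0.0255]
```

```bash
python3 -m handwheel '[[[0.1,0,0.8],[0,0,0]],[[0.1,0,1.2],[0,0,0]],[[0.1,0,1.2],[0,0,0]],[[0.1,0,1.2],[0,0,0]]]'|sed -n 2,4p; python3 -m handwheel '[[[0,0,0.2],[0,0,0]],[[0,0,0.2],[0,0,0]],[[0,0,0.2],[0,0,0]]]'|sed -n 2,4p;  python3 -m handwheel '[[[0,0,0.1],[0,0,0]],[[0,0,0.1],[0,0,0]],[[0,0,0.1],[0,0,0]]]'|sed -n 2,4p
```

```text
tool_pos: [0.4247, -0.2236, 0.0139]
tool_rot: [-0.008, 3.141, -0.0]
contact_force: [-0.1, 0.9, 0.6]
tool_pos: [0.4246, -0.2235, 0.0118]
tool_rot: [-0.008, 3.142, -0.0]
contact_force: [-0.2, -0.2, -0.3]
tool_pos: [0.4246, -0.2235, 0.0108]
tool_rot: [-0.008, 3.142, 0.0]
contact_force: [-0.6, -0.0, 0.0]
```

```bash
python3 -m handwheel '[[[0,0,0.1],[0,0,0]],[[0,0,0.1],[0,0,0]]]'|sed -n 2,4p;  python3 -m handwheel '[[[0,0,0],[0,0,0]],[[0,0,0],[0,0,0]],[[0,0,0],[0,0,0]]]' -0.5 | sed -n 4,6p; python3 -m handwheel '[[[0,0,-2],[0,0,0]],[[0,0,-6],[0,0,0]],[[0,0,-12],[0,0,0]],[[0,0,-16],[0,0,0]],[[0,0,-16],[0,0,0]]]' | sed -n 2,2p;  python3 -m handwheel '[[[0,5,0],[0,0,0]],[[0,11,0],[0,0,0]],[[0,17,0],[0,0,0]],[[0,23,0],[0,0,0]],[[0,29,0],[0,0,0]]]' | sed -n 2,2p; python3 -m handwheel '[[[0,0,0],[0,0,0]],[[0,0,0],[0,0,0]]]' | sed -n 1,2p;  python3 - <<'E'
from m import *
im=ctrl.get_image("top")
a=im[150:290,190:320];b=ctrl.get_image("side")[200:280,235:385]
cv2.imwrite("pics/g.png",cv2.hconcat([cv2.resize(a,(390,420),interpolation=cv2.INTER_CUBIC),cv2.resize(cv2.copyMakeBorder(b,0,80,0,0,0),(410,420),interpolation=cv2.INTER_CUBIC)]))
E
```

```text
tool_pos: [0.4248, -0.2236, 0.0105]
tool_rot: [0.008, -3.141, -0.0]
contact_force: [-2.1, 1.8, 4.5]
contact_force: [-0.9, 0.1, 0.2]
opening: 0.0644
grip_force: 0.0
tool_pos: [0.4268, -0.225, 0.1744]
tool_pos: [0.4221, 0.0684, 0.1682]
t: 28.38
tool_pos: [0.4225, 0.0664, 0.1685]
```

View pics/g.png

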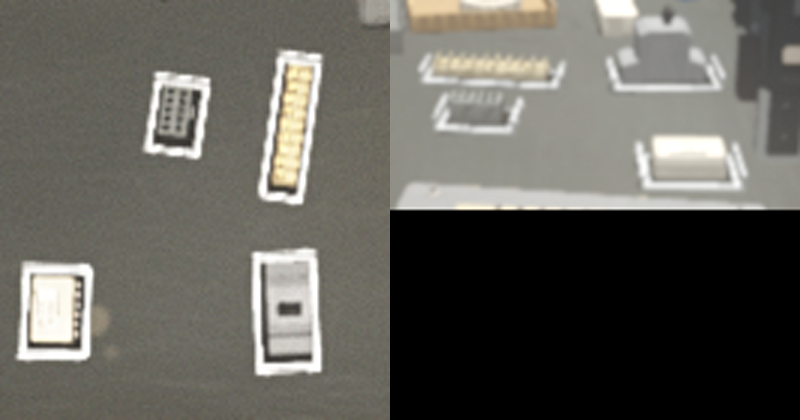

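All four parts sit upright inside their cradles: connector at (175,115), strip (291,126), relay (55,310), breaker (289,312). Offsets are a few millimetres at most, and the arm is clear. Handing in.

```bash
python3 -c "
from station import ctrl
print(ctrl.finish_job())"
```

```text
the job is handed in; nothing more can be done
None
```

I set the connector, relay, breaker and strip upright on their own cradles, let go with the arm clear, and handed the job in at about 28 s; the last pictures show each within a few millimetres of centre, but the hand-in returned no verdict.

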